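# Clamp a bending former with the guarded knob

## Task

Stand the grey plastic pipe former upright on the fixture's base plate, between the jaw and the V stop, and let go of it. Then reach into the guard cup and turn the knob clockwise until the jaw holds the former firmly in the V with about 12 N: less than 5 N lets it slip, and more than 20 N crushes it. Move the jaw only by its knob, do not lean on the guard cup, and leave the other things where they are.

Things in the scene. Friction and masses are not known exactly. Their poses are not given: they have to be found in the camera images.
- former: Thin-walled grey plastic pipe cut-off used as a bending former, standing upright and loose on the table: 47 mm outside diameter, 91 mm tall, open top, about 0.1 kg. Origin: centre of its lower end; z runs up its axis.
- fixture: Fixture fixed to the table: steel plate 112 (x) by 296 (y) by 12 mm; origin: centre of its underside, z up. On its centre line, along y: guard cup with knob at -85 mm, sliding jaw, nest at +85 mm, aluminium V stop opening toward the jaw. Jaw and V rise 45 mm above the plate, half as high as the former. The V is bolted through slots: its setting along y differs by up to 3 mm either way each time.
- nest (a point): On the plate's top (12 mm above the table): axis of a former seated in the V at its middle setting (the true seat is up to 3 mm off along y). Axes as the fixture's: y points from the jaw into the V. With the knob at 0 the jaw's pad is 9.5 mm from a former seated here; the gap shrinks 10 mm per rad of the knob.
- knob_top (a point): Centre of the knob's top face, on its upright axis, 46 mm above the table; this frame turns with the knob. The knob is a black bar grip 38 mm long (this x), 20 mm wide (this y, the way to pinch it), 26 mm tall, from 20 to 46 mm above the table, on a disc 42 mm across.
- knob (a joint): Knob angle, 0 to 2.0 rad, at start 0 to 0.15; grows clockwise from above, closing the jaw 10 mm per rad. Friction 0.28 N m while turning (a hand at rest feels a part of it, a larger part after smaller steps); stays where left. Once pad and V both bear on the former, the turning moment rises 0.01 N m per newton of clamping (10 N per mm of jaw travel, 1 N per 0.01 rad): found only by feel. Sliding the former takes 1-2 N.
- guard: Grey round cup fixed round the knob: 94 mm outside, 84 mm inside diameter, rim 50 mm above the table (4 mm above the knob), floor 18 mm above the table. Each finger has 32 mm from the bar's side to the wall: a wide-open gripper neither fits in nor can be opened wide inside. Origin: centre of its underside, 12 mm above the table.
- jaw: Sliding steel jaw 50 mm wide with a sprung dark rubber pad (44 wide, 36 mm tall, centre 24 mm above the plate) that presses the former; moved only by the knob. Origin: 12 mm above the fixture's origin when the knob reads 0; it moves along the fixture's y.
- weight: Bystander, to be left alone: cast-iron holding weight with a loop on top, 35x55x71 mm. Origin: centre of its underside.
- magnet: Bystander, to be left alone: triangular magnetic welding square, 62x63x19 mm. Origin: centre of its underside.
- tin: Bystander, to be left alone: small open tin, 64 mm across, 46 mm tall. Origin: centre of its underside.
- clamp: Bystander, to be left alone: small G-clamp lying flat, 68x144x15 mm. Origin: centre of its underside.
Mind the look-alikes: they are no part of the job. Leave any purple look-alike of the former alone.

How it is judged:
By the outcome, as a careful person would: the job done as asked, in the order asked, and still so for the second after the job is handed in, with the robot touching nothing.
It also fails if it takes over 72 s, if anything falls off the work surface, if the arm or the gripper's body presses on something with over 40 N, if the wrist force passes 120 N, or if a joint passes its speed limit or range.

## Robot

A 6-joint arm with a two-finger parallel gripper is mounted at the origin on the work surface; the furniture and walls round the work are solid. World frame = base frame: x ahead of the robot, y to its left, z up, the work surface at z = 0. Lengths are in m, angles in degrees, forces in N, time in s.
With the tool pointing down it reaches from about 0.4 to 0.825 m from the base axis. Payload 7 kg.
Tool frame: the origin (TCP) lies midway between the tips of the shut fingers; the grasp point (between the pads) lies 19 mm behind it; z points along the fingers, y is the line along which they close (so a half turn about z gives the same grasp; the last joint's range is limited). The gripper opens to 88 mm and grips with 3 to 60 N. Pads are 19 mm wide; open, the fingers measure 130 mm over their backs; the gripper's body (78 mm by 193 mm) begins 47 mm behind the grasp point.
Start: joints at [-59.009, 20.546, 0.682, 0, -70.136, -16.507], TCP at [0.169, -0.654, 0.227] pointing down, gripper open.
Joint ranges: [-176.03, 176.03], [-82.01, 121.73], [-58.28, 71.71], [-173.87, 95.51], [-174.79, -0.11], [-173.66, 173.66]. Speed limits (degrees/s): [136.94, 136.94, 172.46, 180, 180, 180].

## Interface

Orientations are given as [roll, pitch, yaw] about the fixed x, y, z axes, in that order (R = Rz(yaw) Ry(pitch) Rx(roll)).
In Python, from plant import * gives the robot as it stands.
- The arm moves only by the tool move_arm, never from a script. Its argument "commands" is a list of rows, each a list of 7 numbers: the shift along the world's x, y, z in mm, then the turn, a rotation vector about the world's x, y, z in degrees, then the opening in per cent of the stroke, from 0 (shut) to 100 (fully open). In form: [[x, y, z, rx, ry, rz, fingers], ...]. A call has 1 to 20 rows; each row shifts and turns the commanded pose from where the row before left it; what a row does not reach is not made up. A row lasts 1/10 s, in which the tool goes at most 50 mm and 8.59 degrees, less where a joint would pass 70% of its speed; a pose out of reach is approached as far as the arm can. A call with a gripper value outside its range is refused whole. The fingers move at their own pace and stop on an object; "squeeze" is the grip in N (left out, the last holds). Time passes only in rows, so rows that do not move let the fingers close. It gives the time, the measured TCP pose, the force and the opening at its end, in the units of the state.
- get_state(): the state, without advancing time (a new reading comes with each control period).
- capture(name): name is "side" or "top" or "wrist"; returns a dict with "frame" (420x560x3 uint8, blue, green, red), "camera_matrix" (3x3 intrinsics, pixels), "world_to_cam" (4x4, takes a point from world to camera coordinates); the wrist camera has in their place "tool_from_camera" (4x4, takes a point from camera to tool coordinates, whose origin is the TCP and whose axes are the flange's). Camera axes: x right, y up, looking along -z (the intrinsics and any distortion apply to the point x, -y, -z); pixel columns grow to the right and rows downward; lengths in m; the calibration is good to about 2 mm. A picture is of the moment at which its call begins: read the wrist's pose just before it. There is no depth.
- close_job(): hands the job in, once; it reports no verdict.
The state is a dict: "time_s": time; "joints": joint angles; "qd": joint speeds; "joint_torque": joint torques, N m; "tcp_pos": TCP position; "eef_rot": TCP orientation; "contact_force": force on the tool from outside, world axes, zero at the start; "moment": the same for the moment, N m; "gripper_width": finger opening in m.
Only numpy, scipy, OpenCV 4.12 (cv2) and the standard library are available. Lean on these libraries where they do the work, as an engineer would, in place of code of your own. Each camera call takes 0.05 s, during which the arm holds its last target. There are 200 camera calls.

## Working session

There is one attempt and no reset: what is moved stays moved. The work goes in short steps, Python scripts to look and compute and a tool call to move; the robot and the scene stay as the last step left them, time stands still between calls to the robot, and variables do not carry over. Pictures are saved under pics/ and viewed, on a budget of 10 in all, crops included, one or two more only if the job needs it, and the job is handed in when it is done.

Besides the shell and the picture viewer there is one more tool, called after "Call:" as a command line: name --pt "numbers of a row" for each row, then --argument value for the rest. move_arm: Moves the arm, as the interface text tells. Its arguments: {"type":"object","properties":{"commands":{"type":"array"},"squeeze":{"type":"number"}},"required":["commands"]}

```bash
ls; mkdir -p pics; python3 - <<'E'
from plant import *
import cv2,numpy as np
s=get_state();print(s)
a=capture("top");b=capture("side")
for n,c in(("top",a),("side",b)):
    cv2.imwrite(f"pics/{n}0.png",c["frame"]);np.savez(f"{n}0.npz",**{k:v for k,v in c.items()})
    print(n,[k for k in c],np.round(c["camera_matrix"],1).tolist(),np.round(c["world_to_cam"],3).tolist())
E
```

```text
pics
{'time_s': 0.0, 'joints': array([-5.90076465e+01,  2.05921539e+01,  6.35140431e-01, -2.04572425e-02,
       -7.01382897e+01, -1.65059441e+01]), 'qd': array([ 0.003441  , -0.01280004, -0.05899884,  0.01301621,  0.05898758,
       -0.06646017]), 'joint_torque': array([-4.18003274e-04, -5.82716525e+01,  2.93052506e+01,  6.99727044e+00,
        6.98545278e-03, -1.88494473e-04]), 'tcp_pos': array([ 0.16869158, -0.65307065,  0.22562392]), 'eef_rot': array([ 1.79903160e+02, -8.64100811e-03, -1.65520550e+02]), 'contact_force': array([ 1.07399652,  0.32624693, -0.06012704]), 'moment': array([-0.00665221,  0.03535395, -0.02791262]), 'gripper_width': 0.08763757767720459}
top ['frame', 'camera_matrix', 'world_to_cam'] [[427.8, 0.0, 281.3], [0.0, 427.8, 205.6], [0.0, 0.0, 1.0]] [[-0.008, -1.0, -0.011, 0.094], [0.999, -0.008, 0.035, -0.563], [-0.035, -0.011, 0.999, -1.089], [0.0, 0.0, 0.0, 1.0]]
side ['frame', 'camera_matrix', 'world_to_cam'] [[390.2, 0.0, 279.1], [0.0, 390.2, 213.6], [0.0, 0.0, 1.0]] [[-0.991, -0.13, -0.025, 0.592], [0.049, -0.532, 0.845, -0.049], [-0.123, 0.837, 0.534, -0.905], [0.0, 0.0, 0.0, 1.0]]
```

View pics/top0.png

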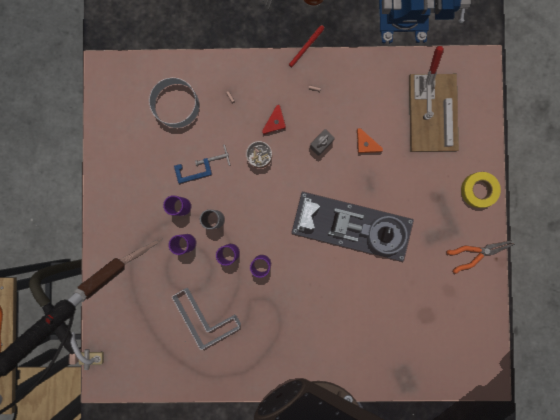

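View pics/side0.png

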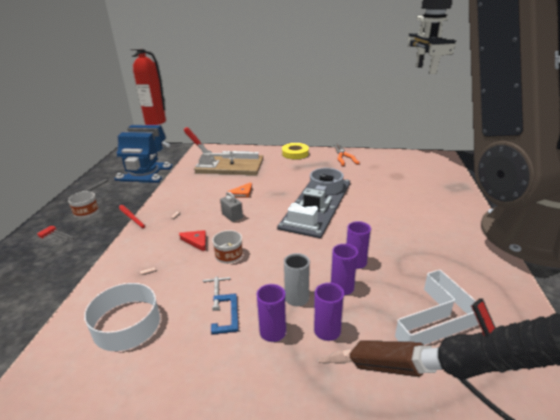

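Top view: the grey former is at about (211,219), with purple look-alikes on three sides. The fixture runs from the V at (308,215) to the knob at (388,235). The side view agrees, with the former at (297,280).

```bash
cat > h.py <<'E'
import numpy as np,cv2
def ray(c,uv):
    K=c["camera_matrix"];T=np.array(c["world_to_cam"])
    p=np.linalg.inv(K)@np.array([uv[0],uv[1],1.]);d=np.array([p[0],-p[1],-p[2]])
    R=T[:3,:3];o=-R.T@T[:3,3];return o,R.T@d
def onz(c,uv,z):
    o,d=ray(c,uv);return o+d*(z-o[2])/d[2]
def proj(c,P):
    T=np.array(c["world_to_cam"]);q=T[:3,:3]@np.array(P)+T[:3,3]
    p=c["camera_matrix"]@np.array([q[0],-q[1],-q[2]]);return p[:2]/p[2]
def wristcam(c,s):
    """turn wrist capture into one with world_to_cam"""
    from scipy.spatial.transform import Rotation as Ro
    W=np.eye(4);W[:3,:3]=Ro.from_euler('xyz',s["eef_rot"],degrees=True).as_matrix();W[:3,3]=s["tcp_pos"]
    c=dict(c);c["world_to_cam"]=np.linalg.inv(W@c["tool_from_camera"]);return c
E
python3 - <<'E'
from h import *
t=dict(np.load("top0.npz"));s=dict(np.load("side0.npz"))
f=t["frame"];hsv=cv2.cvtColor(f,cv2.COLOR_BGR2HSV)
# table is pink: saturated; non-pink grey
m=((hsv[...,1]<60)).astype(np.uint8)*255
n,l,st,ce=cv2.connectedComponentsWithStats(m)
for i in range(1,n):
    if st[i,4]>150 and 90<ce[i][0]<500 and 50<ce[i][1]<390:
        print(st[i],ce[i].round(1))
        if 280<ce[i][0]<420 and st[i,4]>2000:
            cs,_=cv2.findContours((l==i).astype(np.uint8),0,2)
            r=cv2.minAreaRect(max(cs,key=cv2.contourArea));b=cv2.boxPoints(r);print(r)
            w=np.array([onz(t,p,.012) for p in b]);print(w.round(4),w.mean(0).round(4),np.linalg.norm(w[0]-w[1]),np.linalg.norm(w[1]-w[2]))
print("former top",onz(t,(211,219),.091),onz(t,(211,217),.091))
print("side rim",onz(s,(297,263),.091))
pm=cv2.inRange(hsv,(120,80,30),(160,255,255))
n,l,st,ce=cv2.connectedComponentsWithStats(pm)
for i in range(1,n):
    if st[i,4]>150: print("purple",ce[i].round(),onz(t,ce[i],.06).round(3))
cv2.imwrite("pics/crop0.png",cv2.resize(f[170:290,150:420],(800,356),interpolation=cv2.INTER_CUBIC))
E
```

```text
[    0     0   560   420 73676] [264.8 159.8]
[414  71  23  49 644] [425.2  90.3]
[ 147   76   53   56 1016] [172.9 101.8]
[443  98  11  49 430] [448.1 121.6]
[310 129  25  27 379] [321.5 141.9]
[245 141  28  26 513] [258.5 153.2]
[173 144  58  41 394] [203.5 163.9]
[ 291  191  123   71 5157] [352.  226.1]
((352.08331298828125, 226.1719512939453), (116.80000305175781, 44.56922912597656), 14.250033378601074)
[[ 0.4921  0.0675  0.012 ]
 [ 0.6026  0.0384  0.012 ]
 [ 0.5266 -0.25    0.012 ]
 [ 0.4169 -0.2201  0.012 ]] [ 0.5095 -0.0911  0.012 ] 0.11430411712755482 0.29818819386638823
[439 202  21  38 315] [448.3 222.4]
[197 209  28  21 370] [211.1 218.9]
[186 242  22  27 190] [197.9 255.1]
[196 276  19  22 156] [204.8 286.9]
[ 171  287   71   65 1226] [201.8 320.3]
[395 365  21  29 354] [405.5 379.3]
former top [0.53006236 0.25607924 0.091     ] [0.53482735 0.25607014 0.091     ]
side rim [0.5280261  0.26652247 0.091     ]
purple [176. 206.] [0.564 0.347 0.06 ]
purple [181. 244.] [0.47  0.335 0.06 ]
purple [227. 254.] [0.443 0.223 0.06 ]
purple [260. 267.] [0.413 0.142 0.06 ]
```

View pics/crop0.png

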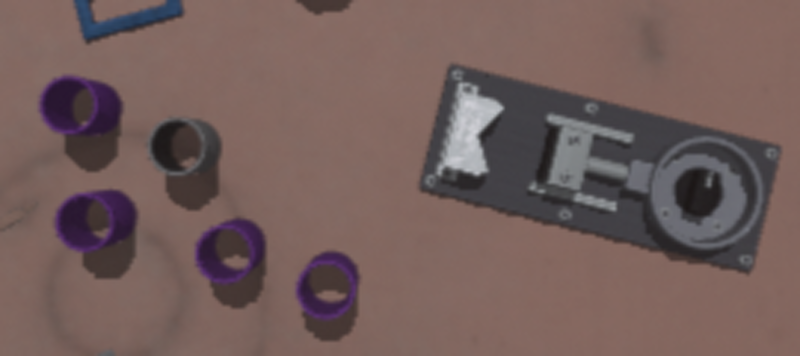

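The plate measures 114 x 298 mm, so the scale checks out. The fixture is at about (0.510,-0.091) with yaw -14.6°, and the former is at about (0.530,0.257). A grasp closing along the fixture's x also avoids the purple neighbours. I'll go above the fixture first and look from close by.

Call:
move_arm --pt "33 35.5 5 0 0 4 100" --pt "33 35.5 5 0 0 4 100" --pt "33 35.5 5 0 0 4 100" --pt "33 35.5 5 0 0 4 100" --pt "33 35.5 5 0 0 4 100" --pt "33 35.5 5 0 0 4 100" --pt "33 35.5 5 0 0 4 100" --pt "33 35.5 5 0 0 4 100" --pt "33 35.5 5 0 0 4 100" --pt "33 35.5 5 0 0 4 100" --pt "0 45 0 0 0 4 100" --pt "0 45 0 0 0 4 100" --pt "0 45 0 0 0 4 100" --pt "0 45 0 0 0 4 100" --pt "0 20 0 0 0 4.8 100" --pt "0 0 0 0 0 0 100" --pt "0 0 0 0 0 0 100" --squeeze 15

```text
time_s: 1.8
tcp_pos: [0.4987, -0.0981, 0.2765]
eef_rot: [180.0, -0.0, -104.7]
contact_force: [-0.6, 0.2, -0.1]
gripper_width: 0.0876
```

```bash
cat > look.py <<'E'
import sys
from plant import *
from h import *
s=get_state();c=capture("wrist");n=sys.argv[1]
cv2.imwrite(f"pics/{n}.png",c["frame"]);c=wristcam(c,s);np.savez(f"{n}.npz",**c)
print(s["time_s"],s["tcp_pos"].round(4),s["eef_rot"].round(2),s["gripper_width"].round(4),s["contact_force"].round(1),s["moment"].round(3))
E
python3 look.py w1; python3 -c "
import numpy as np;c=np.load('w1.npz');print(c['tool_from_camera'].round(3),c['camera_matrix'].round(1))"
```

```text
[[-0.     0.958  0.285  0.077]
 [ 1.     0.    -0.001  0.001]
 [-0.001  0.285 -0.958 -0.159]
 [ 0.     0.     0.     1.   ]] [[354.6   0.  285.4]
 [  0.  354.6 207.9]
 [  0.    0.    1. ]]Traceback (most recent call last):
  File "look.py", line 6, in <module>
    print(s["time_s"],s["tcp_pos"].round(4),s["eef_rot"].round(2),s["gripper_width"].round(4),s["contact_force"].round(1),s["moment"].round(3))
                                                                  ^^^^^^^^^^^^^^^^^^^^^^^^
AttributeError: 'float' object has no attribute 'round'
```

View pics/w1.png

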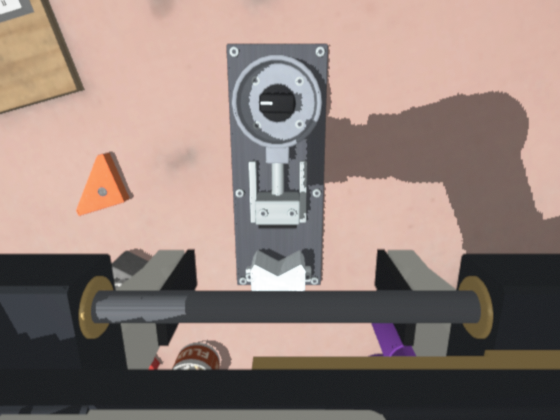

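Wrist view: plate corners are at (227,44), (328,44), (236,286) and (322,286). The cup rim centre is about (279,101), and the bar is roughly horizontal at (277,103). The jaw pad edge is near y=225 and the V is at about (278,265). I'll cast these pixels into the world.

```bash
sed -i 's/s\["gripper_width"\].round(4)/round(s["gripper_width"],4)/' look.py
python3 - <<'E'
from h import *
c=dict(np.load("w1.npz"));f=c["frame"]
P=np.array([onz(c,p,.012) for p in [(227,44),(328,44),(322,286),(236,286)]])
print(P.round(4),"centre",P.mean(0).round(4))
y=(P[3]+P[2]-P[0]-P[1])/2;print("len",np.linalg.norm(y),"width",np.linalg.norm(P[1]-P[0]),np.linalg.norm(P[2]-P[3]),"yaw",-np.degrees(np.arctan2(y[0],y[1])))
y/=np.linalg.norm(y);C=P.mean(0)
print("nest",C+.085*y,"knob",C-.085*y)
# cup rim by Hough
g=cv2.cvtColor(f,cv2.COLOR_BGR2GRAY)
h=cv2.HoughCircles(cv2.medianBlur(g,3)[40:170,210:350],cv2.HOUGH_GRADIENT,1,100,param1=120,param2=20,minRadius=38,maxRadius=52)
for q in h[0]: 
    u=q[0]+210,q[1]+40;w=onz(c,u,.05);print("rim",u,q[2],w)
# bar: dark pixels inside the cup
sub=((g<45)).astype(np.uint8);m=np.zeros_like(sub);cv2.circle(m,(278,101),34,1,-1);sub&=m
n,l,st,ce=cv2.connectedComponentsWithStats(sub)
i=1+st[1:,4].argmax();cs,_=cv2.findContours((l==i).astype(np.uint8),0,2);r=cv2.minAreaRect(max(cs,key=cv2.contourArea));print("bar",st[i],r,onz(c,r[0],.046))
cv2.imwrite("pics/w1k.png",cv2.resize(f[50:290,220:340],(400,800),interpolation=cv2.INTER_CUBIC)[:600])
t=dict(np.load("top0.npz"))
for n_,c_ in (("top",t),):
    print([proj(c_,[.53+a,.257+b,.091]).round(1) for a,b in((0,0),(.0235,0),(-.0235,0),(0,.0235),(0,-.0235))])
E
```

```text
[[ 0.5242 -0.2481  0.012 ]
 [ 0.4172 -0.22    0.012 ]
 [ 0.4903  0.067   0.012 ]
 [ 0.6012  0.0378  0.012 ]] centre [ 0.5082 -0.0908  0.012 ]
len 0.2961348349857958 width 0.11068137364958379 0.11473855481552625 yaw -14.681711993162493
nest [ 0.52975572 -0.00861959  0.012     ] knob [ 0.48666936 -0.17306887  0.012     ]
rim (np.float32(276.5), np.float32(99.5)) 40.2 [ 0.48614087 -0.17771175  0.05      ]
bar [263  97  32  17  94] ((280.8248596191406, 109.98176574707031), (13.230273246765137, 33.16630172729492), 64.98310089111328) [ 0.4845603  -0.16634633  0.046     ]
[array([210.6, 219. ]), array([210.6, 209.2]), array([210.6, 228.9]), array([200.8, 219.1]), array([220.5, 219. ])]
```

View pics/w1k.png

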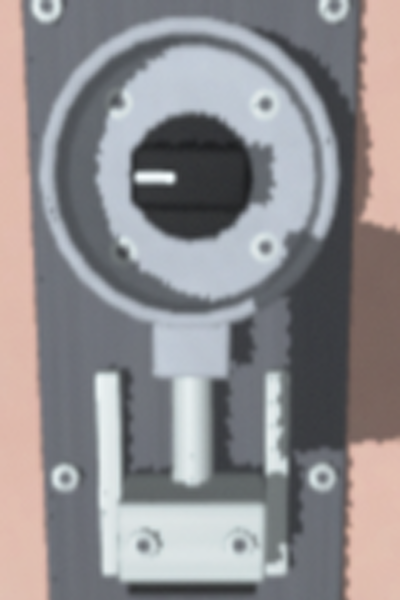

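Knob reads about 0 (the mark lies along the fixture's x). The fixture is at (0.5085,-0.091) with yaw -14.7°, and both views agree within 1.5 mm. Now to the former.

Call:
move_arm --pt "4 44 0 0 0 0 100" --pt "4 44 0 0 0 0 100" --pt "4 44 0 0 0 0 100" --pt "4 44 0 0 0 0 100" --pt "4 44 0 0 0 0 100" --pt "4 44 0 0 0 0 100" --pt "4 44 0 0 0 0 100" --pt "4 47 0 0 0 0 100" --pt "0 0 -20 0 0 0 85" --pt "0 0 -20 0 0 0 85" --pt "0 0 0 0 0 0 85" --pt "0 0 0 0 0 0 85"

```text
time_s: 3.05
tcp_pos: [0.5314, 0.2555, 0.2366]
eef_rot: [180.0, -0.1, -104.8]
contact_force: [0.1, -1.0, 0.6]
gripper_width: 0.075
```

```bash
python3 look.py w2
```

```text
3.05 [0.5314 0.2555 0.2366] [ 1.7999e+02 -6.0000e-02 -1.0482e+02] 0.075 [ 0.1 -1.   0.6] [0.026 0.074 0.001]
```

View pics/w2.png

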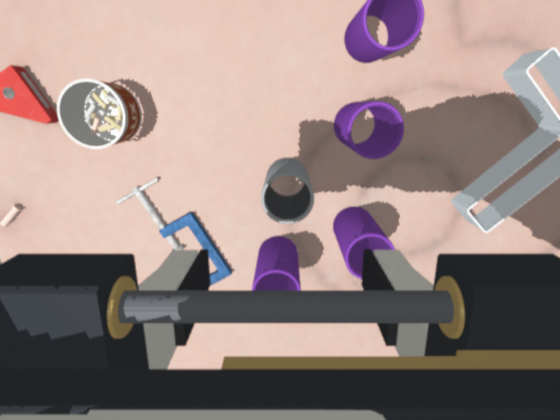

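The former's rim in this view spans x 262–313 and y 173–223, with its centre near (287,198).

```bash
python3 - <<'E'
from h import *
c=dict(np.load("w2.npz"));f=c["frame"];hsv=cv2.cvtColor(f,cv2.COLOR_BGR2HSV)
for uv in((287.5,198),(262,198),(313,198),(287.5,223)):print(uv,onz(c,uv,.091).round(4))
a=np.radians(np.arange(0,360,30));X=[.532,.257]
print([proj(c,[X[0]+.0235*np.cos(t),X[1]+.0235*np.sin(t),.091]).round().tolist() for t in a])
c=dict(np.load("w1.npz"));print("knob top",onz(c,(277,103.4),.046),"cup rim",onz(c,(220+190/3.333,50+170/3.333),.05))
E
```

```text
(287.5, 198) [0.5296 0.2602 0.091 ]
(262, 198) [0.5515 0.2543 0.091 ]
(313, 198) [0.5077 0.266  0.091 ]
(287.5, 223) [0.5356 0.2829 0.091 ]
[[259.0, 202.0], [266.0, 213.0], [277.0, 220.0], [291.0, 220.0], [302.0, 213.0], [309.0, 202.0], [310.0, 189.0], [303.0, 177.0], [291.0, 170.0], [277.0, 170.0], [265.0, 177.0], [258.0, 189.0]]
knob top [ 0.48673833 -0.17383368  0.046     ] cup rim [ 0.48602238 -0.17613092  0.05      ]
```

Centre is (0.530,0.260), and the apparent 45 mm diameter fits. I'll correct by (-1.7,+4.5), descend to TCP z≈0.049, and close.

Call:
move_arm --pt "-1.7 4.5 -20 0 0 0 85" --pt "0 0 -35 0 0 0 85" --pt "0 0 -35 0 0 0 85" --pt "0 0 -35 0 0 0 85" --pt "0 0 -30 0 0 0 85" --pt "0 0 -22 0 0 0 85" --pt "0 0 -10 0 0 0 85" --pt "0 0 0 0 0 0 85" --pt "0 0 0 0 0 0 50" --pt "0 0 0 0 0 0 50" --pt "0 0 0 0 0 0 40" --pt "0 0 0 0 0 0 40" --pt "0 0 0 0 0 0 40" --pt "0 0 0 0 0 0 40" --squeeze 8

```text
time_s: 4.5
tcp_pos: [0.5298, 0.2613, 0.0503]
eef_rot: [-179.9, 0.1, -104.7]
contact_force: [2.2, -0.6, 4.4]
gripper_width: 0.0474
```

Gripped at 47.4 mm. Lift and carry to about 3.5 mm short of the nest on the jaw side.

Call:
move_arm --pt "0 0 10 0 0 0 40" --pt "0 0 30 0 0 0 40" --pt "0 0 40 0 0 0 40" --pt "0 0 30 0 0 0 40" --pt "0 -20 0 0 0 0 40" --pt "0 -35 0 0 0 0 40" --pt "0 -45 0 0 0 0 40" --pt "0 -45 0 0 0 0 40" --pt "0 -45 0 0 0 0 40" --pt "0 -40 0 0 0 0 40" --pt "0 -30 0 0 0 0 40" --pt "-0.3 -12.5 0 0 0 0 40" --pt "0 0 0 0 0 0 40" --pt "0 0 0 0 0 0 40" --pt "0 0 0 0 0 0 40"

```text
time_s: 6.0
tcp_pos: [0.5287, -0.0107, 0.1594]
eef_rot: [180.0, -0.0, -104.7]
contact_force: [-0.1, 0.4, -0.2]
gripper_width: 0.0473
```

```bash
python3 look.py w3; python3 -c "
from plant import *;import cv2,numpy as np
c=capture('top');cv2.imwrite('pics/t3.png',c['frame']);c=capture('side');cv2.imwrite('pics/s3.png',c['frame'])"
```

```text
6.0 [ 0.5287 -0.0107  0.1594] [ 179.98   -0.   -104.67] 0.0473 [-0.1  0.4 -0.2] [0.071 0.077 0.072]
```

View pics/w3.png

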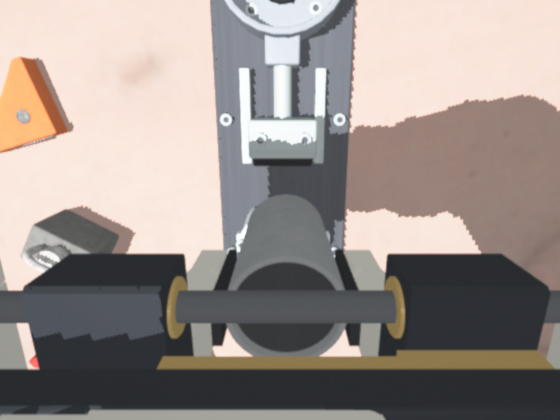

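The former is held upright over the nest. Its lower near edge is at about (284,197), and the jaw pad lip is at about (283,158). I'll check the former's offset from the TCP.

```bash
python3 - <<'E'
from h import *
c=dict(np.load("w3.npz"));a=np.radians(14.7);y=np.array([np.sin(a),np.cos(a),0]);x=np.array([np.cos(a),-np.sin(a),0])
O=np.array([.5085,-.091,0])
for n,uv,z in(("former bottom near edge",(284,197),.109),("bolt L",(226,119.5),.012),("bolt R",(340,119.5),.012),("jaw top front edge mid",(283,150),.057),("pad lip",(283,158),.05)):
    P=onz(c,uv,z);print(n,P.round(4),"fix x,y mm",((P-O)@x*1e3).round(1),((P-O)@y*1e3).round(1))
T=np.array([.5287,-.0107,0]);print("tcp fix",(T-O)@x,(T-O)@y)
E
```

```text
former bottom near edge [ 0.523  -0.0319  0.109 ] fix x,y mm -1.0 60.9
bolt L [ 0.5598 -0.0845  0.012 ] fix x,y mm 48.0 19.3
bolt R [ 0.4672 -0.0603  0.012 ] fix x,y mm -47.8 19.2
jaw top front edge mid [ 0.5183 -0.0533  0.057 ] fix x,y mm -0.1 39.0
pad lip [ 0.5201 -0.0466  0.05  ] fix x,y mm -0.0 45.9
tcp fix -0.000837954344087182 0.08279751102851599
```

Shift slightly toward the jaw and lower it.

Call:
move_arm --pt "0.4 -1.7 -10 0 0 0 40" --pt "0 0 -25 0 0 0 40" --pt "0 0 -25 0 0 0 40" --pt "0 0 -20 0 0 0 40" --pt "0 0 -10 0 0 0 40" --pt "0 0 -3 0 0 0 40" --pt "0 0 -1 0 0 0 40" --pt "0 0 -1 0 0 0 40" --pt "0 0 0 0 0 0 40" --pt "0 0 0 0 0 0 40"

```text
time_s: 7.15
tcp_pos: [0.5296, -0.0131, 0.0653]
eef_rot: [-179.9, 0.0, -104.7]
contact_force: [-0.5, 0.2, -2.2]
gripper_width: 0.0475
```

Call:
move_arm --pt "0 0 -1 0 0 0 40" --pt "0 0 -1 0 0 0 40" --pt "0 0 0 0 0 0 40" --pt "0 0 0 0 0 0 40"

```text
time_s: 7.55
tcp_pos: [0.5292, -0.0132, 0.0625]
eef_rot: [180.0, -0.0, -104.7]
contact_force: [-0.0, -0.4, -2.2]
gripper_width: 0.0471
```

Call:
move_arm --pt "0 0 -0.7 0 0 0 40" --pt "0 0 -0.5 0 0 0 40" --pt "0 0 0 0 0 0 40"

```text
time_s: 7.85
tcp_pos: [0.5296, -0.0132, 0.0621]
eef_rot: [-180.0, 0.0, -104.7]
contact_force: [-1.1, 0.8, 5.6]
gripper_width: 0.0471
```

It's on the plate (+8 N change). Release, rise and look.

Call:
move_arm --pt "0 0 0 0 0 0 58" --pt "0 0 0 0 0 0 65" --pt "0 0 0 0 0 0 75" --pt "0 0 0 0 0 0 80" --pt "0 0 0 0 0 0 80" --pt "0 0 10 0 0 0 80" --pt "0 0 30 0 0 0 80" --pt "0 0 40 0 0 0 80" --pt "0 0 40 0 0 0 80" --pt "0 0 30 0 0 0 80" --pt "-5 -20 20 0 0 0 80" --pt "-11 -40 0 0 0 0 60" --pt "-9 -35 0 0 0 0 60" --pt "0 0 0 0 0 0 60" --pt "0 0 0 0 0 0 60"

```text
time_s: 9.35
tcp_pos: [0.504, -0.109, 0.2322]
eef_rot: [-179.9, 0.0, -104.8]
contact_force: [-0.1, 0.0, -0.6]
gripper_width: 0.0533
```

```bash
python3 look.py w4
```

```text
9.35 [ 0.504  -0.109   0.2322] [-1.7995e+02  2.0000e-02 -1.0482e+02] 0.0533 [-0.1  0.  -0.6] [ 0.043  0.061 -0.066]
```

View pics/w4.png

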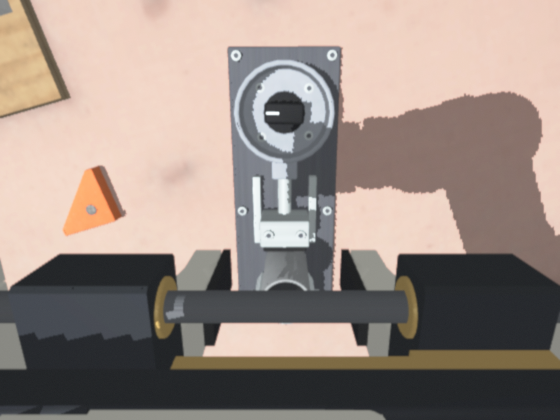

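The former stands between jaw and V and is released. The knob bar centre is at about (284,113) with the mark horizontal, so the angle is about 0. I'll compute the knob's axis from this view.

```bash
python3 - <<'E'
from h import *
c=dict(np.load("w4.npz"));f=c["frame"]
print("rim",onz(c,(284,109),.05).round(4))
for uv in((284,113),(284,114)):print("bar",onz(c,uv,.046).round(4))
g=cv2.cvtColor(f,cv2.COLOR_BGR2GRAY)
m=(g>150).astype(np.uint8);r=np.zeros_like(m);cv2.rectangle(r,(264,105),(283,121),1,-1);m&=r
v,u=np.nonzero(m);print(len(u),u.min(),u.max(),np.polyfit(u,v,1) if len(u)>3 else "")
E=[onz(c,p,.046) for p in((266,113),(280,113))]
d=E[1]-E[0];print("mark dir yaw",np.degrees(np.arctan2(d[1],d[0])))
for r in range(98,130,1): print(r,g[r,276:300:6],end=' ; ')
E
```

```text
rim [ 0.4861 -0.178   0.05  ]
bar [ 0.487  -0.1744  0.046 ]
bar [ 0.4873 -0.1735  0.046 ]
52 264 279 [-8.35771626e-02  1.35462150e+02]
mark dir yaw 165.17133184780775
98 [64 62 63 60] ; 99 [61 60 61 61] ; 100 [50 51 59 60] ; 101 [40 41 47 50] ; 102 [36 37 37 42] ; 103 [45 43 43 40] ; 104 [54 50 52 48] ; 105 [61 60 57 55] ; 106 [63 62 62 59] ; 107 [63 62 62 60] ; 108 [63 60 60 58] ; 109 [63 61 61 59] ; 110 [72 61 61 59] ; 111 [157  61  61  57] ; 112 [248  60  60  59] ; 113 [254  61  59  59] ; 114 [234  60  59  58] ; 115 [133  61  59  58] ; 116 [69 61 59 57] ; 117 [62 60 58 56] ; 118 [63 60 59 55] ; 119 [62 61 59 57] ; 120 [60 59 58 56] ; 121 [55 57 54 53] ; 122 [47 48 48 49] ; 123 [43 43 44 43] ; 124 [53 50 52 37] ; 125 [60 59 58 32] ; 126 [62 61 61 31] ; 127 [60 60 60 34] ; 128 [61 61 60 32] ; 129 [61 61 61 44] ;
```

Call:
move_arm --pt "-2 -6.5 0 0 0 8.19 34" --pt "-2 -6.5 0 0 0 8.19 34" --pt "-2 -6.5 -7 0 0 8.19 34" --pt "-2 -6.5 -10 0 0 8.19 34" --pt "-2 -6.5 -10 0 0 8.19 34" --pt "-2 -6.5 -10 0 0 8.19 34" --pt "-2 -6.5 -20 0 0 8.19 34" --pt "-2 -6.5 -20 0 0 8.19 34" --pt "-1 -6.5 -20 0 0 8.19 34" --pt "0 -6.2 -20 0 0 8.19 34" --pt "0 0 -20 0 0 8.19 34" --pt "0 0 -20 0 0 0 34" --pt "0 0 0 0 0 0 34" --pt "0 0 0 0 0 0 34"

```text
time_s: 10.8
tcp_pos: [0.4877, -0.1724, 0.0746]
eef_rot: [180.0, 0.0, -14.6]
contact_force: [-0.9, -0.1, 0.8]
gripper_width: 0.03
```

```bash
python3 - <<'E'
from plant import *
s=get_state();print({k:(v.round(4) if hasattr(v,'round') and not isinstance(v,float) else v) for k,v in s.items()})
E
```

```text
{'time_s': 10.8, 'joints': array([ 2.31110e+00,  1.47259e+01, -3.03112e+01,  2.23000e-02,
       -4.50039e+01,  7.30888e+01]), 'qd': array([-0.2418, -1.2395,  0.9565,  0.1071, -0.0542,  0.0532]), 'joint_torque': array([-7.31000e-02, -4.16590e+01,  2.12095e+01,  4.95710e+00,
        1.30400e-01,  1.41000e-02]), 'tcp_pos': array([ 0.4877, -0.1724,  0.0746]), 'eef_rot': array([ 1.79973e+02,  3.47000e-02, -1.45843e+01]), 'contact_force': array([-0.9283, -0.1083,  0.8069]), 'moment': array([-0.0531,  0.163 ,  0.0242]), 'gripper_width': 0.030003556915559924}
```

Call:
move_arm --pt "-0.7 -1.2 0 0 0 0 34" --pt "0 0 -15 0 0 0 34" --pt "0 0 -15 0 0 0 34" --pt "0 0 -12 0 0 0 34" --pt "0 0 -7 0 0 0 34" --pt "0 0 0 0 0 0 34" --pt "0 0 0 0 0 0 34" --squeeze 10

```text
time_s: 11.5
tcp_pos: [0.4868, -0.1742, 0.0257]
eef_rot: [180.0, -0.0, -14.6]
contact_force: [-0.2, -0.3, -0.0]
gripper_width: 0.0298
```

Call:
move_arm --pt "0 0 0 0 0 0 27" --pt "0 0 0 0 0 0 20" --pt "0 0 0 0 0 0 15" --pt "0 0 0 0 0 0 15" --pt "0 0 0 0 0 0 15" --pt "0 0 0 0 0 0 15" --squeeze 10

```text
time_s: 12.1
tcp_pos: [0.4869, -0.1742, 0.0258]
eef_rot: [-180.0, -0.0, -14.6]
contact_force: [-0.1, 0.3, 6.3]
gripper_width: 0.02
```

```bash
cat > st.py <<'E'
from plant import *
import numpy as np
s=get_state();print(round(s["time_s"],2),"tcp",s["tcp_pos"].round(4),"yaw",s["eef_rot"][2].round(2),"F",s["contact_force"].round(1),"M",s["moment"].round(3),"tq6",s["joint_torque"][5].round(3),"w",round(s["gripper_width"],4))
E
python3 st.py
```

```text
12.1 tcp [ 0.4869 -0.1742  0.0258] yaw -14.62 F [-0.1  0.3  6.3] M [-0.191  0.44  -0.136] tq6 0.148 w 0.02
```

Width is 20.0 mm, so the bar is pinched. Now turn clockwise with a firm squeeze and calibrate the turning friction.

Call:
move_arm --pt "0 0 0 0 0 0 10" --pt "0 0 0 0 0 0 10" --pt "0 0 0 0 0 -2 10" --pt "0 0 0 0 0 -2 10" --pt "0 0 0 0 0 -2 10" --pt "0 0 0 0 0 -2 10" --pt "0 0 0 0 0 -2 10" --squeeze 50

```text
time_s: 12.8
tcp_pos: [0.487, -0.174, 0.0259]
eef_rot: [-180.0, -0.0, -24.6]
contact_force: [-1.4, 1.5, 6.0]
gripper_width: 0.0199
```

```bash
python3 st.py
```

```text
12.8 tcp [ 0.487  -0.174   0.0259] yaw -24.65 F [-1.4  1.5  6. ] M [0.596 0.517 0.302] tq6 0.285 w 0.0199
```

Call:
move_arm --pt "0 0 0 0 0 -2 10" --pt "0 0 0 0 0 -2 10" --pt "0 0 0 0 0 -2 10" --pt "0 0 0 0 0 -2 10" --pt "0 0 0 0 0 -2 10"

```text
time_s: 13.3
tcp_pos: [0.4871, -0.1738, 0.0259]
eef_rot: [-180.0, -0.1, -34.6]
contact_force: [-0.9, 3.2, 5.3]
gripper_width: 0.0196
```

```bash
python3 st.py
```

```text
13.3 tcp [ 0.4871 -0.1738  0.0259] yaw -34.65 F [-0.9  3.2  5.3] M [1.25  0.368 0.32 ] tq6 0.283 w 0.0196
```

Call:
move_arm --pt "0 0 0 0 0 -2 10" --pt "0 0 0 0 0 -2 10" --pt "0 0 0 0 0 -2 10" --pt "0 0 0 0 0 -2 10" --pt "0 0 0 0 0 -2 10"

```text
time_s: 13.8
tcp_pos: [0.4873, -0.1736, 0.0259]
eef_rot: [-179.9, -0.0, -44.6]
contact_force: [0.2, 4.2, 5.6]
gripper_width: 0.0196
```

```bash
python3 st.py
```

```text
13.8 tcp [ 0.4873 -0.1736  0.0259] yaw -44.65 F [0.2 4.2 5.6] M [1.735 0.198 0.326] tq6 0.282 w 0.0196
```

Joint-6 torque is a clean sensor, with a turning baseline of 0.282 N m. From 30° on I use small steps.

Call:
move_arm --pt "0 0 0 0 0 -2 10" --pt "0 0 0 0 0 -2 10"

```text
time_s: 14.0
tcp_pos: [0.4874, -0.1735, 0.0259]
eef_rot: [-179.9, -0.0, -48.6]
contact_force: [-0.5, 4.1, 6.5]
gripper_width: 0.0196
```

```bash
python3 st.py
```

```text
14.0 tcp [ 0.4874 -0.1735  0.0259] yaw -48.64 F [-0.5  4.1  6.5] M [1.862 0.185 0.315] tq6 0.269 w 0.0196
```

Call:
move_arm --pt "0 0 0 0 0 -2 10" --pt "0 0 0 0 0 -2 10"

```text
time_s: 14.2
tcp_pos: [0.4875, -0.1734, 0.0259]
eef_rot: [-179.9, -0.0, -52.6]
contact_force: [0.5, 6.2, 4.9]
gripper_width: 0.0196
```

```bash
python3 st.py
```

```text
14.2 tcp [ 0.4875 -0.1734  0.0259] yaw -52.64 F [0.5 6.2 4.9] M [2.108 0.117 0.28 ] tq6 0.269 w 0.0196
```

Call:
move_arm --pt "0 0 0 0 0 -2 10" --pt "0 0 0 0 0 -2 10"

```text
time_s: 14.4
tcp_pos: [0.4876, -0.1734, 0.0259]
eef_rot: [-179.9, -0.0, -56.6]
contact_force: [-0.5, 5.8, 5.2]
gripper_width: 0.0196
```

```bash
python3 st.py
```

```text
14.4 tcp [ 0.4876 -0.1734  0.0259] yaw -56.64 F [-0.5  5.8  5.2] M [2.173 0.055 0.305] tq6 0.269 w 0.0196
```

Baseline for 4° steps is 0.269, and there is no contact up to 42°. I'll continue.

Call:
move_arm --pt "0 0 0 0 0 -2 10" --pt "0 0 0 0 0 -2 10"

```text
time_s: 14.6
tcp_pos: [0.4877, -0.1733, 0.0259]
eef_rot: [-179.9, -0.0, -60.6]
contact_force: [0.6, 6.2, 5.2]
gripper_width: 0.0197
```

```bash
python3 st.py
```

```text
14.6 tcp [ 0.4877 -0.1733  0.0259] yaw -60.64 F [0.6 6.2 5.2] M [ 2.335 -0.059  0.346] tq6 0.269 w 0.0197
```

Call:
move_arm --pt "0 0 0 0 0 -2 10" --pt "0 0 0 0 0 -2 10"

```text
time_s: 14.8
tcp_pos: [0.4877, -0.1733, 0.0259]
eef_rot: [-179.9, -0.0, -64.6]
contact_force: [0.4, 6.8, 4.9]
gripper_width: 0.0193
```

```bash
python3 st.py
```

```text
14.8 tcp [ 0.4877 -0.1733  0.0259] yaw -64.63 F [0.4 6.8 4.9] M [ 2.468 -0.111  0.364] tq6 0.215 w 0.0193
```

Torque dipped to 0.215 and the side load grew to 7 N. I'll centre the hand slightly (+0.3,+0.9 mm) while making the next 4° step.

Call:
move_arm --pt "0.2 0.5 0 0 0 -2 10" --pt "0.1 0.4 0 0 0 -2 10"

```text
time_s: 15.0
tcp_pos: [0.4879, -0.1731, 0.0259]
eef_rot: [-179.9, -0.1, -68.6]
contact_force: [1.0, -1.0, 2.6]
gripper_width: 0.0194
```

```bash
python3 st.py;python3 st.py
```

```text
15.0 tcp [ 0.4879 -0.1731  0.0259] yaw -68.61 F [ 1.  -1.   2.6] M [-0.585 -0.157  0.411] tq6 0.174 w 0.0194
15.0 tcp [ 0.4879 -0.1731  0.0259] yaw -68.61 F [ 1.  -1.   2.6] M [-0.585 -0.157  0.411] tq6 0.174 w 0.0194
```

The two moment readings disagree: Mz is rising to 0.41 while tq6 falls. I'll sample both at rest before going further.

Call:
move_arm --pt "0 0 0 0 0 0 10"

```text
time_s: 15.1
tcp_pos: [0.4878, -0.1731, 0.0259]
eef_rot: [-179.9, -0.1, -68.6]
contact_force: [1.4, 1.2, 5.2]
gripper_width: 0.02
```

```bash
python3 st.py; python3 - <<'E'
from plant import *
import numpy as np
s=get_state();print(s["joints"].round(3),s["joint_torque"].round(3))
M=[]
for i in range(6):
    capture("wrist");s=get_state();M.append([s["moment"][2],s["joint_torque"][5],*s["contact_force"]])
print(np.round(M,3))
E
```

```text
15.1 tcp [ 0.4878 -0.1731  0.0259] yaw -68.58 F [1.4 1.2 5.2] M [ 0.289 -0.338  0.232] tq6 -0.758 w 0.02
[ 2.2250e+00  1.8775e+01 -3.3073e+01  3.1000e-02 -3.8054e+01  1.9168e+01] [ -0.8   -43.287  16.985   3.799  -0.395  -0.758]
[[ 0.266 -0.411  1.502  0.354  5.545]
 [ 0.146 -0.221  1.193  1.1    6.12 ]
 [ 0.18  -0.193  1.87   1.317  4.738]
 [ 0.217 -0.191  1.735  0.752  4.874]
 [ 0.188 -0.192  1.043  1.14   5.359]
 [ 0.249 -0.192  1.59   2.202  5.603]]
```

tq6 = 0.587 − Mz while turning and −Mz at rest; the constant is joint drag. So both agree that the load rose by about 0.10 N m above turning friction. Clamping started near yaw -61.5° and is now about 10–12 N. A final 1° trim gives roughly 12–13 N.

Call:
move_arm --pt "0 0 0 0 0 -1 10"

```text
time_s: 15.5
tcp_pos: [0.4879, -0.1732, 0.0259]
eef_rot: [-179.9, -0.0, -69.5]
contact_force: [1.9, 2.1, 5.5]
gripper_width: 0.0199
```

```bash
python3 st.py
```

```text
15.5 tcp [ 0.4879 -0.1732  0.0259] yaw -69.52 F [1.9 2.1 5.5] M [ 0.652 -0.468  0.385] tq6 0.061 w 0.0199
```

Call:
move_arm --pt "0 0 0 0 0 0 10" --pt "0 0 0 0 0 0 10" --pt "0 0 0 0 0 0 10"

```text
time_s: 15.8
tcp_pos: [0.4879, -0.1731, 0.0259]
eef_rot: [-179.9, -0.0, -69.5]
contact_force: [2.5, 2.2, 4.9]
gripper_width: 0.019
```

```bash
python3 st.py
```

```text
15.8 tcp [ 0.4879 -0.1731  0.0259] yaw -69.52 F [2.5 2.2 4.9] M [ 0.553 -0.399  0.301] tq6 -0.332 w 0.019
```

Load is about 0.40 N m, or roughly 12 N. Open narrowly, rise straight out and look.

Call:
move_arm --pt "0 0 0 0 0 0 25" --pt "0 0 0 0 0 0 33" --pt "0 0 0 0 0 0 33" --pt "0 0 0 0 0 0 33" --pt "0 0 5 0 0 0 33" --pt "0 0 15 0 0 0 33" --pt "0 0 25 0 0 0 33" --pt "0 0 40 0 0 0 33" --pt "0 0 40 0 0 0 33" --pt "0 0 40 0 0 0 33" --pt "-2 -10 40 0 0 -8.5 33" --pt "-5 -20 20 0 0 -8.5 33" --pt "-5 -20 0 0 0 -8.5 33" --pt "0 0 0 0 0 -8.5 33" --pt "0 0 0 0 0 0 33" --pt "0 0 0 0 0 0 33" --squeeze 20

```text
time_s: 17.4
tcp_pos: [0.4746, -0.2232, 0.2504]
eef_rot: [180.0, 0.0, -103.4]
contact_force: [-0.3, 0.6, -0.6]
gripper_width: 0.0288
```

```bash
python3 look.py w5; python3 - <<'E'
from plant import *
import cv2,numpy as np
a=cv2.imread("pics/w5.png")
t=capture("top")["frame"];d=cv2.resize(t[170:290,150:420],(560,249),interpolation=cv2.INTER_CUBIC)
im=np.vstack([cv2.resize(a,(467,350)),cv2.resize(d,(467,208))]);cv2.imwrite("pics/final.png",im)
E
```

```text
17.4 [ 0.4746 -0.2232  0.2504] [ 179.99    0.   -103.38] 0.0288 [-0.3  0.6 -0.6] [ 0.087  0.087 -0.041]
```

View pics/final.png

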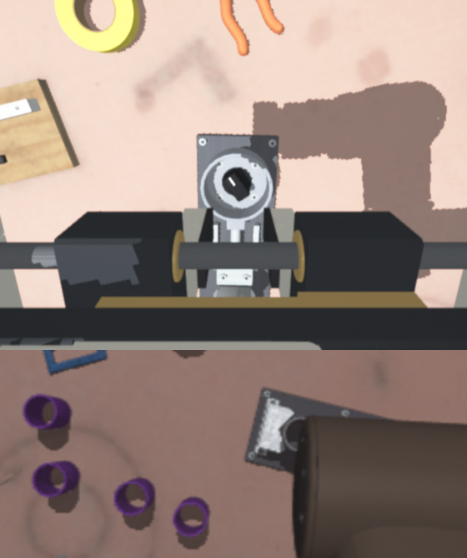

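The knob mark has turned about 55°, and the former appears against the V. One last look from the side to confirm.

```bash
python3 - <<'E'
from plant import *
import cv2
f=capture("side")["frame"];cv2.imwrite("pics/s6.png",cv2.resize(f[130:270,240:400],(800,600)if 0 else (686,600),interpolation=cv2.INTER_CUBIC))
E
```

```text
(no output)
```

View pics/s6.png

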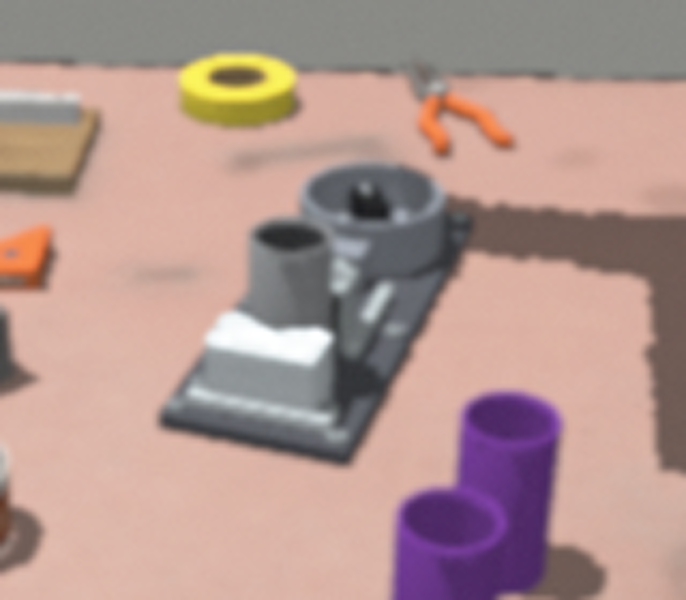

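The former stands upright in the V with the jaw against it, its rim at about (290,240) in the crop. The robot is clear of everything, so I'm handing in.

```bash
python3 -c "
from plant import *
print(close_job())"
```

```text
the job is handed in; nothing more can be done
None
```

The grey former is standing upright in the V, released. I turned the knob about 55° clockwise until the jaw clamped it with an estimated 12 N. The job is handed in, at about 17.5 s on the robot's clock.

- **Placing:** I gripped the former at 47 mm, set it down about 3 mm short of the nest with a light touch of about 8 N, and let go. I took hold of the knob only after that.
- **Clamping force:** The clamping load began near 47° of turn. The turning moment ended about 0.10–0.12 N m above friction, and counting the angle turned past that point gives 12–14 N. I could not measure the force directly, but both estimates are well inside the 5–20 N limits.
- **A reading that disagreed:** Near the end, joint 6 torque fell while the wrist moment rose. The two add up to a nearly constant 0.59 N m while turning, which fits joint drag, so I relied on the wrist moment. The last 4° step included a 1 mm centring shift, which makes that reading a little less certain.
- **Last checks:** The side picture shows the former upright in the V. The other objects visible in the last pictures look undisturbed. The robot was clear of everything, with the contact force near zero.

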